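Load the ball carrier and hold the clip open on its job card

ROBOT

A 7-joint arm with a two-finger parallel gripper is mounted at the origin on the work surface. World frame = base frame: x ahead of the robot, y to its left, z up, the work surface at z = 0. Lengths are in m, angles in rad, forces in N, time in s.
With the tool pointing down it reaches from about 0.4 to 0.9 m from the base axis. Payload 5.5 kg.
Tool frame: the origin (TCP) lies on the centre line of the jaws, within the pads' length; the fingertips stand 11 mm ahead of it and the grasp point (between the pads) lies 8 mm behind it; z points along the fingers, y is the line along which they close (so a half turn about z gives the same grasp; the last joint's range is limited). The gripper opens to 92 mm and grips with 3 to 60 N. Pads are 19 mm wide; open, the fingers measure 130 mm over their backs; the gripper's body (75 mm by 190 mm) begins 47 mm behind the grasp point.
Start: joints at [-0.839, 0.501, -0.427, 1.55, 0.221, 1.138, -0.21], TCP at [0.294, 0.58, 0.238] pointing down, gripper open.
Joint ranges: [-2.88, 2.88], [-0.31, 2.03], [-1.54, 1.56], [0.2, 2.42], [-1.41, 4.55], [0.19, 2.02], [-2.57, 2.57]. Speed limits (rad/s): [2.57, 2.57, 3.14, 3.14, 3.14, 3.14, 3.14].

INTERFACE

Orientations are given as a unit quaternion [x, y, z, w].
In Python, from plant import r gives the robot as it stands.
- The arm moves only by the tool servo_tool, never from a script. Its argument "plan" is a list of rows, each a list of 7 numbers: the shift along the tool's x, y, z in cm, then the turn, a rotation vector about the tool's x, y, z in degrees, then the closure, from -1 (fully open) to 1 (shut). A call has 1 to 12 rows; each row is the pose to reach, as a shift and turn from the pose commanded when the call began, along the tool's axes at that moment; what a row does not reach only later rows make up. A row lasts 1/8 s, in which the tool goes at most 62.5 mm and 10.7 degrees, less where a joint would pass 70% of its speed; a pose out of reach is approached as far as the arm can. A call with a gripper value outside its range is refused whole. The fingers move at their own pace and stop on an object; "newtons" is the grip in N (left out, the last holds). Time passes only in rows, so rows that repeat a pose let the fingers close. It gives the time, the measured TCP pose, the force, the opening and the grip force at its end, in the units of the state.
- r.state(): the state, without advancing time (a new reading comes with each control period).
- r.get_image(name): name is "scene" or "top" or "wrist"; returns the picture (400x640x3 uint8, red, green, blue); there is no depth.
- r.camera_model(name): a dict with "fov_y" (degrees; the focal length in pixels is half the picture's height over the tangent of half this angle, whatever the lens; pixels are square), "cx", "cy" (the principal point, pixels), "origin" and "orientation" of the camera in the world. Camera axes: x right, y down, z forward; pixel columns grow to the right and rows downward; lengths in m; the calibration is good to about 2 mm. A picture is of the moment at which its call begins: read the wrist's pose just before it. camera_model takes no time and is no camera call; for the wrist camera it gives the pose at the moment of the call.
- r.hand_in(): hands the job in; it is judged then, once.
The state is a dict: "t": time; "joints": joint angles; "qd": joint speeds; "effort": joint torques, N m; "ee_pos": TCP position; "tool_rot": TCP orientation; "contact_force": force on the tool from outside, world axes, zero at the start; "moment": the same for the moment, N m; "gripper_width": opening from 0.0 (shut) to 1.0 (fully open); "gripper_force": force on a finger pad.
Only numpy, scipy, OpenCV 4.12 (cv2) and the standard library are available. Lean on these libraries where they do the work, as an engineer would, in place of code of your own. Each camera call takes 0.05 s, during which the arm holds its last target. There are 200 camera calls.

TASK

Put the two loose steel balls from the blue rack into the two empty wells of the ball carrier, one per well. Then pick up the orange spring clip by its handles, squeeze it open, and lower its gaping jaws over the middle of the top edge of the carrier's upright card, so that a colleague can slip a measuring sheet in: finish while still holding the clip wide open there, the card's edge well between the jaws and nothing but the gripper touching the clip. Leave the ball already in the carrier and the other things on the bench alone.

Things in the scene. Friction and masses are not known exactly. Their poses are not given: they have to be found in the camera images.
- carrier: Ball carrier, fixed: aluminium plate 90 (x) x 300 (y) x 12 mm, origin at the centre of its underside, z up. Three black cupped posts (the wells) at y = -115, -55, +5 mm, each 26 mm outside, 20 mm bore, rim 37 mm above the bench. At y = +110 mm a white card stands upright in a dark foot 24 (x) x 66 (y) mm, 30 mm high over the bench.
- well_0 (a point): Centre of a ball seated in the first well (48 mm above the bench); this well is already taken by ball_c.
- well_1 (a point): Centre of a ball when seated in the second well (48 mm above the bench, 11 mm above the rim); empty at the start.
- well_2 (a point): Centre of a ball when seated in the third well (48 mm above the bench, 11 mm above the rim); empty at the start.
- card_top (a point): Middle of the top edge of the upright, stiff, white card with a green stripe, 115 mm above the bench. The card is 4 mm thick along the x axis of this point (the same as the carrier's x) and 56 mm wide along its y; z up.
- ball_a_center (a point): Centre of a loose steel ball, 30 mm in diameter, about 110 g, resting on one cupped post of the blue rack, centre 48 mm above the bench.
- ball_b_center (a point): Centre of the other loose steel ball, the same, on the other post of the rack.
- ball_c_center (a point): Centre of the like ball that already sits in the carrier's well_0: leave it.
- rack: Blue supply rack, fixed: base 60 (x) x 130 (y) x 12 mm, origin at the centre of its underside, with two cupped posts like the carrier's at y = -35 and +35 mm. A ball on a post can be gripped level with its centre, the fingers straddling it along x.
- clip: Orange peg-like spring clip, about 70 g, 90 mm high, standing on its closed jaws (foot 18 x by 46 y mm). Origin between the jaws at the foot; z up to the handles; x: the line along which handles are squeezed and jaws part (both ways alike). Its two halves pivot about a y-wise pin 42 mm above the foot; this frame belongs to one half, which tilts by half the joint value.
- clip_grip (a point): Midway between the two handle bars, 85 mm above the foot: where to grip while closed (it shifts a few mm when squeezed). The bars run along the clip's y, 10 mm thick, 40 mm long; over their outsides 54 mm when closed, about 32 mm when fully squeezed together along x.
- jaw_tip_a (a point): Middle of the inner lower edge of the jaw on the clip's -x side.
- jaw_tip_b (a point): Middle of the inner lower edge of the jaw on the clip's +x side.
- clip_jaw (a joint): Opening angle of the clip in rad: 0 closed, 0.55 fully open at a firm stop (jaw tips about 25 mm apart). It springs shut by itself; squeezing the bars takes about 6 N at first and 10 N when fully open; 15 to 25 N holds it on the stop.
- carriage: Bystander: steel guide carriage with red ends, 60 x 34 x 29 mm, origin under its centre. Leave alone.
- square: Bystander: small steel machinist's square, 90 x 20 mm foot, 62 mm high, origin under its centre. Leave alone.
- spool: Bystander: brass gauge cylinder 40 mm in diameter, 30 mm high, origin under its centre. Leave alone.
Things that resemble listed ones, but are neither listed nor needed, are in the scene too. What is shaped like the part that bears ball_a_center but green or pink is not meant.

How it is judged:
On the way, in this order (a step that is already met when the one before it is completed fails the run):
1. both loose balls sit in the two empty wells, one per well ((distance between ball_a_center and well_1 below 0.006 m or distance between ball_a_center and well_2 below 0.006 m) and (distance between ball_b_center and well_1 below 0.006 m or distance between ball_b_center and well_2 below 0.006 m)), for 0.2 s.
2. the clip is held by the fingers, squeezed open, clear of the bench (value of joint clip_jaw above 0.33 rad and contact force between the fingers and clip above 2 N and height (world z) of each of jaw_tip_a, jaw_tip_b above 0.02 m), for 0.2 s.
At the end, for the whole second after the job is handed in: All three balls within 6 mm of seated, one per well; clip held still by the fingers (over 2 N), open over 0.33 rad, touching neither card nor carrier; a jaw tip on each side of the card, 3 mm or more from its mid-plane, 6 to 35 mm below its top edge, within 20 mm of its middle (all of step 1 and distance between ball_c_center and well_0 below 0.006 m and value of joint clip_jaw above 0.33 rad and contact force between the fingers and clip above 2 N and ((x of jaw_tip_a in the frame of card_top below -0.003 m and x of jaw_tip_b in the frame of card_top above 0.003 m) or (x of jaw_tip_b in the frame of card_top below -0.003 m and x of jaw_tip_a in the frame of card_top above 0.003 m)) and z of jaw_tip_a in the frame of card_top between -0.035 and -0.006 m and y of jaw_tip_a in the frame of card_top between -0.02 and 0.02 m and z of jaw_tip_b in the frame of card_top between -0.035 and -0.006 m and y of jaw_tip_b in the frame of card_top between -0.02 and 0.02 m and contact force between clip and carrier below 0.2 N and linear speed of clip below 0.03 m/s); the arm keeps its last pose, push and grip.
It fails at once if the ball already in the carrier is shifted (distance between ball_c_center and well_0 above 0.015 m).
It fails at once if the carriage is shifted by more than 20 mm (distance of carriage from where it was at the start of the episode above 0.02 m).
It fails at once if the square is shifted by more than 20 mm (distance of square from where it was at the start of the episode above 0.02 m).
It fails at once if the spool is shifted by more than 20 mm (distance of spool from where it was at the start of the episode above 0.02 m).
It also fails if it takes over 61 s, if anything falls off the work surface, if the arm or the gripper's body presses on something with over 40 N, if the wrist force passes 120 N, or if a joint passes its speed limit or range.

## Working session

There is one attempt and no reset: what is moved stays moved. The work goes in short steps, Python scripts to look and compute and a tool call to move; the robot and the scene stay as the last step left them, time stands still between calls to the robot, and variables do not carry over. Pictures are saved under pics/ and viewed, at most 10 in all, crops included, and the job is handed in when it is done.

Besides the shell and the picture viewer there is one more tool, called as name(argument=value, ...), one argument or row to a line, values as JSON. servo_tool: Moves the arm, as the interface text tells. Its arguments: {"type":"object","properties":{"plan":{"type":"array","items":{"type":"array","items":{"type":"number"}}},"newtons":{"type":"number"}},"required":["plan"]}

```bash
mkdir -p pics; ls
python3 - <<'E'
from plant import r
import cv2
for n in ("scene","top"):
    im=r.get_image(n); cv2.imwrite(f"pics/{n}0.png",im[:,:,::-1]); print(n,r.camera_model(n))
print(r.camera_model("wrist")); print(r.state())
E
```

```text
pics
scene {'fov_y': 50.317393693990354, 'cx': 324.4496885517778, 'cy': 199.62241293471786, 'origin': array([ 0.90111502, -0.45256649,  1.03983758]), 'orientation': array([ 0.91171682,  0.30813925, -0.08783007, -0.25711577])}
top {'fov_y': 46.052024428034855, 'cx': 317.90904337080525, 'cy': 194.09208742168212, 'origin': array([ 0.47719459, -0.01659923,  1.11421825]), 'orientation': array([-0.70593648,  0.70678371, -0.02548188,  0.03822488])}
{'fov_y': 60.51102622136372, 'cx': 318.8588933233346, 'cy': 198.67772973473515, 'origin': array([0.23424366, 0.60990748, 0.38387972]), 'orientation': array([0.8451746 , 0.51962828, 0.06503777, 0.10694131])}
{'t': 0.1, 'joints': array([-0.8388086 ,  0.50175218, -0.42682596,  1.55132094,  0.22079207,
        1.13829648, -0.21027476]), 'qd': array([ 0.00097824, -0.00373744, -0.00104854, -0.00308193,  0.00146663,
        0.00261711, -0.00012795]), 'effort': array([-1.01514050e-02, -5.67870927e+01, -5.83824679e+00, -2.79920036e+01,
       -6.90806913e-02,  2.39702908e-02,  4.88558715e-05]), 'ee_pos': array([0.29342551, 0.57932963, 0.23679508]), 'tool_rot': array([ 2.32213715e-01,  9.72664406e-01, -8.28617937e-04, -2.38862667e-04]), 'contact_force': array([-0.48504488,  0.83057462,  0.70748253]), 'moment': array([ 0.02112682, -0.00171711,  0.00204274]), 'gripper_force': 0.0, 'gripper_width': 1.0034772598099078}
```

View pics/top0.png

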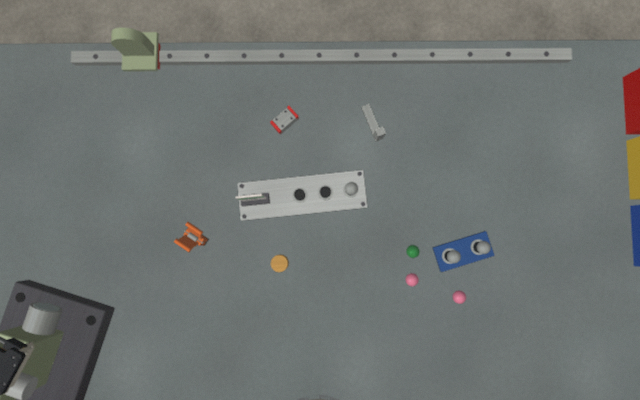

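View pics/scene0.png

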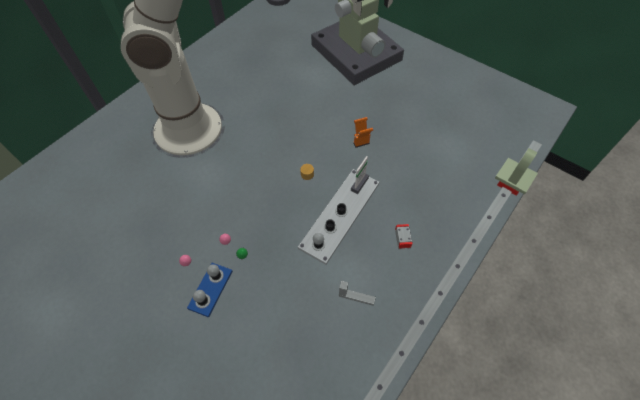

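The top view shows the blue rack with grey balls at (452,257) and (483,247), and ball_c on the carrier at (351,188). The empty wells are at (325,192) and (300,195), the card is near (252,196) and the clip is at (190,238). Possible look-alikes are the green ball (413,252), the pink balls (412,281) and (460,298), and ball_c. I choose the two grey balls on the blue rack and will check them in a close crop.

```bash
cat > h.py <<'E'
import numpy as np, cv2
from scipy.spatial.transform import Rotation as R
def ray(m,px,z):
    f=200/np.tan(np.radians(m["fov_y"]/2)); d=R.from_quat(m["orientation"]).apply([(px[0]-m["cx"])/f,(px[1]-m["cy"])/f,1])
    return m["origin"]+d*(z-m["origin"][2])/d[2]
def proj(m,P):
    f=200/np.tan(np.radians(m["fov_y"]/2)); c=R.from_quat(m["orientation"]).inv().apply(np.atleast_2d(P)-m["origin"])
    return c[:,:2]/c[:,2:]*f+[m["cx"],m["cy"]]
E
python3 - <<'E'
from plant import r
from h import *
m=r.camera_model("top"); im=cv2.imread("pics/top0.png")
def crop(x,y,w,h,s): return cv2.resize(im[y:y+h,x:x+w],None,fx=s,fy=s,interpolation=cv2.INTER_CUBIC)
a=crop(230,165,145,60,5.5)[:,:797]; b=crop(425,225,80,53,5); c=crop(168,215,50,44,6)
out=np.zeros((600,800,3),np.uint8); out[:a.shape[0],:a.shape[1]]=a; out[332:332+b.shape[0],:400]=b; out[332:332+c.shape[0],420:720]=c
cv2.imwrite("pics/c1.png",out)
for n,p,z in [("ballfar",(483,247),.048),("ballnear",(452,257),.048),("ballc",(351,188),.048),("w1",(325,192),.037),("w2",(300,195),.037),("card",(250,196),.115),("clip",(190,238),.04),("plate",(239,183),.012),("plate",(364,171),.012),("plate",(367,208),.012),("plate",(242,220),.012)]: print(n,ray(m,p,z).round(4))
E
```

```text
ballfar [ 0.4539 -0.3669  0.048 ]
ballnear [ 0.4317 -0.2973  0.048 ]
ballc [ 0.5873 -0.0727  0.048 ]
w1 [ 0.5794 -0.0135  0.037 ]
w2 [0.5726 0.044  0.037 ]
card [0.5637 0.1466 0.115 ]
clip [0.4742 0.2951 0.04  ]
plate [0.6035 0.1899 0.012 ]
plate [ 0.6313 -0.1055  0.012 ]
plate [ 0.5439 -0.1117  0.012 ]
plate [0.5161 0.1815 0.012 ]
```

View pics/c1.png

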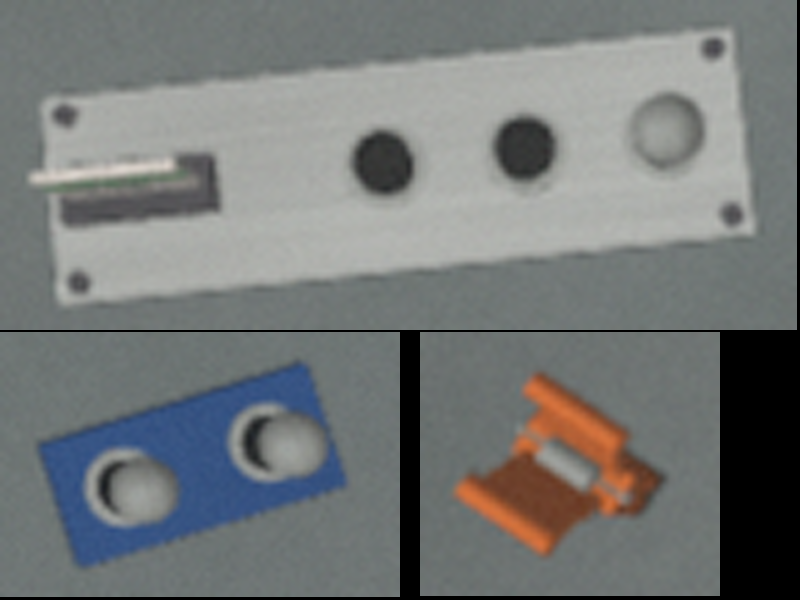

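The crop confirms two bare steel balls on the blue rack, the two empty black wells, the card edge as a white line, and the clip with its bars running obliquely.

Run:
```python
from plant import r
from h import *
m=r.camera_model("top")
P=lambda p,z: ray(m,p,z)
A=lambda x,y,s,l,z:[P((x+u/s,y+v/s),z) for u,v in l]
c=A(230,165,5.5,[(42,100),(733,28),(755,235),(57,305)],.012); print("car",np.round(c,4),np.mean(c,0))
e=A(230,165,5.5,[(32,179),(175,164)],.115); print("card",e,np.mean(e,0),np.linalg.norm(e[0]-e[1]))
print("wells",A(230,165,5.5,[(383,162),(525,148)],.037),"c",A(230,165,5.5,[(667,130)],.048))
k=A(425,225-332/5,5,[(38,443),(305,360),(345,485),(82,567)],.012); print("rack",np.round(k,4),np.mean(k,0))
b=A(425,225-332/5,5,[(142,490),(292,442)],.048); print("balls",b,np.linalg.norm(b[0]-b[1]))
g=A(168-70,215-332/6,6,[(535,385),(620,440),(462,487),(548,545)],.088); print("clip",np.round(g,4),np.mean(g,0))
ang=lambda d:np.degrees(np.arctan2(d[1],d[0]))
print("yaw y-axes: car",ang(c[0]-c[1]),ang(c[3]-c[2]),"card",ang(e[0]-e[1]),"rack",ang(k[0]-k[1]),ang(k[3]-k[2]),"clip",ang(g[0]-g[1]),ang(g[2]-g[3]))
t=r.state()["tool_rot"]; print(R.from_quat(t).as_matrix().round(3))
```

```text
car [[ 0.6031  0.1931  0.012 ]
 [ 0.6335 -0.1038  0.012 ]
 [ 0.5445 -0.1123  0.012 ]
 [ 0.5151  0.1853  0.012 ]] [0.57404133 0.04058114 0.012     ]
card [array([0.56045761, 0.17693113, 0.115     ]), array([0.56620008, 0.12128123, 0.115     ])] [0.56332885 0.14910618 0.115     ] 0.05594540197169068
wells [array([0.5738143 , 0.04485694, 0.037     ]), array([ 0.57957116, -0.01453598,  0.037     ])] c [array([ 0.5858807 , -0.07329525,  0.048     ])]
rack [[ 0.4527 -0.2626  0.012 ]
 [ 0.491  -0.3869  0.012 ]
 [ 0.4334 -0.4034  0.012 ]
 [ 0.3958 -0.2816  0.012 ]] [ 0.44320729 -0.33361295  0.012     ]
balls [array([ 0.43257069, -0.30044874,  0.048     ]), array([ 0.45391566, -0.36782371,  0.048     ])] 0.07067527049877614
clip [[0.5052 0.2881 0.088 ]
 [0.4852 0.2565 0.088 ]
 [0.4682 0.3139 0.088 ]
 [0.4472 0.2819 0.088 ]] [0.476429   0.28510641 0.088     ]
yaw y-axes: car 95.83671133689495 95.65479207639474 card 95.89144641790567 rack 107.12769752205165 107.14568763181508 clip 57.64672997637456 56.745576355008545
[[-0.892  0.452 -0.001]
 [ 0.452  0.892 -0.002]
 [ 0.    -0.002 -1.   ]]
```

```bash
cat >> h.py <<'E'
def go(r,pos,yaw,tilt=None):
    "shift (cm) and rotvec (deg) to TCP pos with tool y at world yaw (deg), pointing down"
    s=r.state(); T=R.from_quat(s["tool_rot"]); a=np.radians(yaw); y=np.array([np.cos(a),np.sin(a),0]); z=np.array([0,0,-1.])
    G=R.from_matrix(np.c_[np.cross(y,z),y,z])
    d=T.inv().apply(np.array(pos)-s["ee_pos"])*100; w=np.degrees((T.inv()*G).as_rotvec())
    print(d.round(2),w.round(1),"rows",np.ceil(max(np.linalg.norm(d)/6.25,np.linalg.norm(w)/10.7)))
E
python3 - <<'E'
from plant import r
from h import *
go(r,(.42,.42,.30),63); go(r,(.52,.10,.30),40); go(r,(.433,-.300,.16),17.1)
E
```

```text
[-18.49  -8.51  -6.31] [-0.1 -0.   0.1] rows 4.0
[-41.87 -32.54  -6.27] [-0.1  0.  23.1] rows 9.0
[-52.17 -72.13   7.8 ] [-0.1  0.  46. ] rows 15.0
```

servo_tool(
  plan=[
    [0,0,-5,0,0,0,-1],
    [-6,-3,-6.3,0,0,0,-1],
    [-12,-6,-6.3,0,0,0,-1],
    [-18.5,-8.5,-6.3,0,0,5,-1],
    [-24,-13,-6.3,0,0,10,-1],
    [-29,-17,-6.3,0,0,15,-1],
    [-34,-22,-6.3,0,0,19,-1],
    [-38,-27,-6.3,0,0,23,-1],
    [-42,-32.5,-6.3,0,0,28,-1],
    [-44,-38,-5,0,0,32,-1],
    [-46,-44,-4,0,0,36,-1],
    [-47,-50,-2,0,0,40,-1],
  ],
)

```text
t: 1.6
ee_pos: [0.4954, -0.0438, 0.2675]
tool_rot: [0.552, 0.834, 0.0, 0.001]
contact_force: [0.4, -0.4, -0.5]
gripper_width: 1.0
gripper_force: 0.0
```

Run:
```python
from plant import r
from h import *
print(r.state()["ee_pos"],r.state()["joints"]);go(r,(.433,-.300,.16),17.1)
```

```text
[ 0.49539949 -0.04378477  0.26751527] [ 0.0518837   0.16486119 -0.01989033  1.90448752  0.00385052  1.07099568
  0.43156326]
[-21.14 -15.76  10.75] [0.1 0.  5.9] rows 5.0
```

servo_tool(
  plan=[
    [-5,-4,2,0,0,3,-1],
    [-10,-8,5,0,0,6,-1],
    [-15,-12,8,0,0,6,-1],
    [-20,-15,10.7,0,0,6,-1],
    [-21.1,-15.8,10.7,0,0,6,-1],
    [-21.1,-15.8,10.7,0,0,6,-1],
    [-21.1,-15.8,10.7,0,0,6,-1],
  ],
)

```text
t: 2.48
ee_pos: [0.4331, -0.2968, 0.1603]
tool_rot: [0.594, 0.805, 0.0, -0.0]
contact_force: [-0.5, 1.0, 0.0]
gripper_width: 1.0
gripper_force: 0.0
```

Run:
```python
from plant import r
from h import *
m=r.camera_model("wrist"); im=r.get_image("wrist"); cv2.imwrite("pics/w1.png",im[:,:,::-1])
print(r.state()["ee_pos"], proj(m,[[.4329,-.3001,.048],[.4535,-.3671,.048],[.4432,-.3336,.012]]).round(0))
go(r,(.433,-.300,.040),17.1)
```

```text
[ 0.433555   -0.29630842  0.16062775] [[317. 203.]
 [317. 284.]
 [317. 230.]]
[-0.35 -0.17 12.06] [ 0.  -0.   0.1] rows 2.0
```

View pics/w1.png

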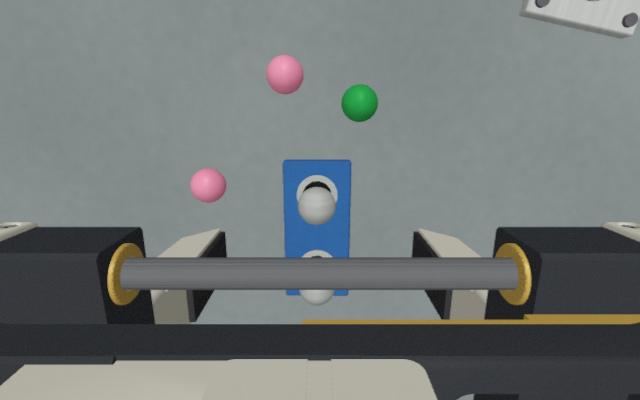

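The wrist view shows the near ball at (317,206), predicted at (317,203), so the position is good to about 1 mm. Next I descend and grip.

servo_tool(
  newtons=20,
  plan=[
    [-0.4,-0.15,4,0,0,0,-1],
    [-0.4,-0.15,8,0,0,0,-1],
    [-0.4,-0.15,11,0,0,0,-1],
    [-0.4,-0.15,12,0,0,0,-1],
    [-0.4,-0.15,12,0,0,0,-1],
    [-0.4,-0.15,12,0,0,0,1],
    [-0.4,-0.15,12,0,0,0,1],
    [-0.4,-0.15,12,0,0,0,1],
    [-0.4,-0.15,12,0,0,0,1],
    [-0.4,-0.15,12,0,0,0,1],
    [-0.4,-0.15,12,0,0,0,1],
  ],
)

```text
t: 3.9
ee_pos: [0.4327, -0.3019, 0.0405]
tool_rot: [0.594, 0.805, -0.0, -0.0]
contact_force: [-0.7, -0.4, -0.4]
gripper_width: 0.4
gripper_force: 0.0
```

Run:
```python
from plant import r
from h import *
s=r.state(); print(s["ee_pos"],s["gripper_width"],s["gripper_force"])
go(r,(.5735,.0456,.16),5.75);go(r,(.5795,-.0141,.16),5.75)
```

```text
[ 0.43268004 -0.3019307   0.04054714] 0.3995372705611255 0.0
[ 29.06  23.7  -11.95] [-0.  -0.  11.4] rows 7.0
[ 23.18  22.51 -11.95] [-0.  -0.  11.4] rows 6.0
```

servo_tool(
  plan=[
    [0,0,0,0,0,0,1],
    [0,0,0,0,0,0,1],
    [0,0,0,0,0,0,1],
    [0,0,0,0,0,0,1],
    [0,0,-2,0,0,0,1],
    [0,0,-6,0,0,0,1],
    [0,0,-10,0,0,0,1],
    [0,0,-12,0,0,0,1],
    [0,0,-12,0,0,0,1],
  ],
)

```text
t: 5.03
ee_pos: [0.4338, -0.3026, 0.1621]
tool_rot: [0.594, 0.805, 0.0, 0.002]
contact_force: [-0.3, -0.2, -1.7]
gripper_width: 0.311
gripper_force: 20.0
```

Run:
```python
from plant import r
from h import *
s=r.state(); print(s["ee_pos"],s["gripper_width"],s["gripper_force"])
go(r,(.5735,.0456,.15),5.75);go(r,(.5735,.0456,.05),5.75)
```

```text
[ 0.43375326 -0.30255387  0.1620573 ] 0.31149455622264727 19.99993532896042
[29.15 23.61  1.19] [ 0.2  0.1 11.4] rows 7.0
[29.18 23.59 11.19] [ 0.2  0.1 11.4] rows 7.0
```

servo_tool(
  plan=[
    [5,4,0,0,0,3,1],
    [10,8,0,0,0,6,1],
    [15,12,0,0,0,9,1],
    [20,16,0,0,0,11.4,1],
    [25,20,0,0,0,11.4,1],
    [28.5,23,1,0,0,11.4,1],
    [29.2,23.6,2,0,0,11.4,1],
    [29.2,23.6,4,0,0,11.4,1],
    [29.2,23.6,5,0,0,11.4,1],
    [29.2,23.6,5,0,0,11.4,1],
    [29.2,23.6,5,0,0,11.4,1],
  ],
)

```text
t: 6.4
ee_pos: [0.5724, 0.046, 0.1109]
tool_rot: [0.671, 0.741, 0.0, 0.0]
contact_force: [-0.1, -0.5, -1.8]
gripper_width: 0.313
gripper_force: 20.0
```

Run:
```python
from plant import r
from h import *
m=r.camera_model("wrist"); im=r.get_image("wrist"); s=r.state()
G=s["ee_pos"]-R.from_quat(s["tool_rot"]).apply([0,0,.008])
print(s["ee_pos"],"grasp pt,well2rim,well1rim px",proj(m,[G,[.5735,.0456,.037],[.5795,-.0141,.037],[.585,-.074,.048]]).round(0))
o=cv2.resize(im[100:400,170:470,::-1],None,fx=2,fy=2); cv2.imwrite("pics/w2.png",o)
go(r,(.5735,.0456,.06),5.75)
```

```text
[0.57268798 0.04614914 0.11118941] grasp pt,well2rim,well1rim px [[320. 267.]
 [320. 214.]
 [320. 294.]
 [320. 376.]]
[-0.06  0.07  5.12] [ 0.1  0.  -0.1] rows 1.0
```

View pics/w2.png

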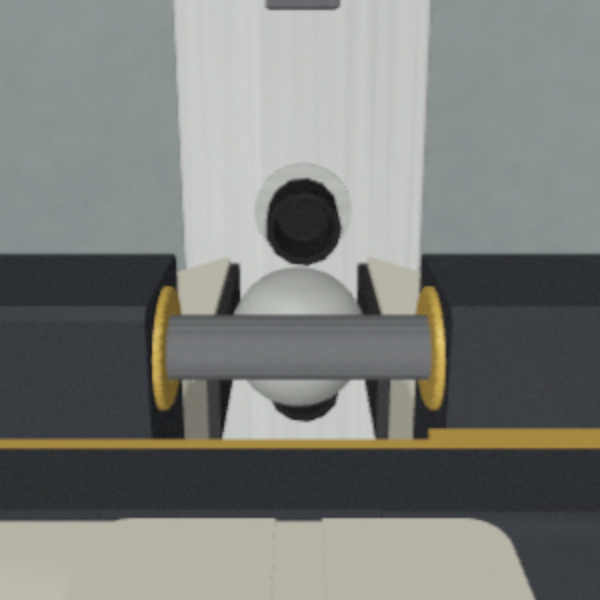

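The held ball is at about (319.5,269), where the grasp point is predicted. The well_2 rim is at about (322,211), against a prediction of (320,214), so I correct by 1–2 mm and lower.

servo_tool(
  plan=[
    [0.1,0.2,3,0,0,0,1],
    [0.1,0.2,5.5,0,0,0,1],
    [0.1,0.2,6.5,0,0,0,1],
    [0.1,0.2,7.1,0,0,0,1],
    [0.1,0.2,7.1,0,0,0,1],
    [0.1,0.2,7.1,0,0,0,1],
    [0.1,0.2,7.1,0,0,0,0],
    [0.1,0.2,7.1,0,0,0,0],
    [0.1,0.2,7.1,0,0,0,-0.2],
    [0.1,0.2,7.1,0,0,0,-0.2],
    [0.1,0.2,7.1,0,0,0,-0.2],
    [0.1,0.2,7.1,0,0,0,-0.2],
  ],
)

```text
t: 7.95
ee_pos: [0.5741, 0.0479, 0.0396]
tool_rot: [0.671, 0.742, 0.0, -0.0]
contact_force: [-0.3, -0.3, -0.5]
gripper_width: 0.598
gripper_force: 0.0
```

servo_tool(
  plan=[
    [0,0,-1,0,0,0,-0.2],
    [0,0,-4,0,0,0,-0.2],
    [0,0,-8,0,0,0,-0.2],
    [0,0,-12,0,0,0,-0.2],
    [0,0,-12,0,0,0,-0.2],
  ],
)

```text
t: 8.57
ee_pos: [0.5771, 0.0482, 0.1641]
tool_rot: [0.671, 0.742, 0.003, 0.003]
contact_force: [0.1, -0.0, 0.3]
gripper_width: 0.598
gripper_force: 0.0
```

Run:
```python
from plant import r
from h import *
s=r.state(); print(s["ee_pos"],s["gripper_width"])
im=r.get_image("top"); m=r.camera_model("top"); cv2.imwrite("pics/t2.png",cv2.resize(im[160:230,230:380,::-1],None,fx=4,fy=4,interpolation=cv2.INTER_CUBIC))
print(proj(m,[.5735,.0456,.048]))
go(r,(.4535,-.3675,.15),17.1);go(r,(.4535,-.3675,.040),17.1)
```

```text
[0.57707644 0.04815321 0.16410741] 0.5977880714568774
[[299.03586104 194.16165602]]
[-40.12 -16.3    1.12] [  0.3   0.  -11.4] rows 7.0
[-40.13 -16.35  12.12] [  0.3   0.  -11.4] rows 8.0
```

View pics/t2.png

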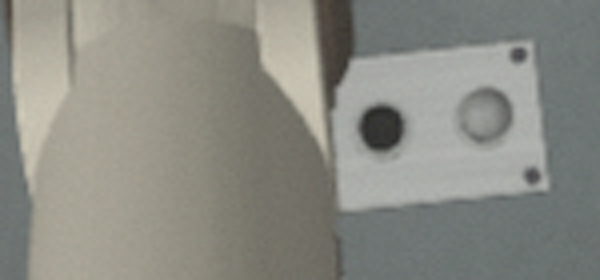

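The arm hides well_2 here (only empty well_1 and ball_c are visible), so I will check it from the wrist camera on return. Now the second ball.

servo_tool(
  plan=[
    [-6,-2.5,0,0,0,-3,-0.2],
    [-12,-5,0,0,0,-6,-0.2],
    [-18,-7.5,0,0,0,-9,-0.2],
    [-24,-10,0,0,0,-11.4,-0.2],
    [-30,-12.5,0,0,0,-11.4,-0.2],
    [-35.5,-15,1,0,0,-11.4,-0.2],
    [-39,-16,3,0,0,-11.4,-0.2],
    [-40.1,-16.3,5,0,0,-11.4,-0.2],
    [-40.1,-16.3,6,0,0,-11.4,-0.2],
    [-40.1,-16.3,6,0,0,-11.4,-0.2],
    [-40.1,-16.3,6,0,0,-11.4,-0.2],
  ],
)

```text
t: 10.0
ee_pos: [0.4534, -0.3657, 0.1]
tool_rot: [0.593, 0.805, 0.0, 0.0]
contact_force: [0.1, 0.1, 0.1]
gripper_width: 0.599
gripper_force: 0.0
```

Run:
```python
from plant import r
from h import *
s=r.state(); print(s["ee_pos"],s["gripper_width"]); go(r,(.4535,-.3675,.040),17.1)
```

```text
[ 0.45335557 -0.3656793   0.10000568] 0.5990434704353476
[-0.18 -0.05  6.  ] [ 0.1 -0.   0.2] rows 1.0
```

servo_tool(
  plan=[
    [-0.15,-0.05,2,0,0,0,-0.2],
    [-0.15,-0.05,4.5,0,0,0,-0.2],
    [-0.15,-0.05,6,0,0,0,-0.2],
    [-0.15,-0.05,6,0,0,0,-0.2],
    [-0.15,-0.05,6,0,0,0,1],
    [-0.15,-0.05,6,0,0,0,1],
    [-0.15,-0.05,6,0,0,0,1],
    [-0.15,-0.05,6,0,0,0,1],
    [-0.15,-0.05,6,0,0,0,1],
    [-0.15,-0.05,6,0,0,0,1],
    [-0.15,-0.05,6,0,0,0,1],
  ],
)

```text
t: 11.38
ee_pos: [0.453, -0.3693, 0.0402]
tool_rot: [0.594, 0.805, 0.0, 0.001]
contact_force: [2.5, 0.3, 6.1]
gripper_width: 0.314
gripper_force: 20.0
```

servo_tool(
  plan=[
    [0,0,0,0,0,0,1],
    [0,0,0,0,0,0,1],
    [0,0,-2,0,0,0,1],
    [0,0,-6,0,0,0,1],
    [0,0,-10,0,0,0,1],
    [0,0,-12,0,0,0,1],
    [0,0,-12,0,0,0,1],
  ],
)

```text
t: 12.25
ee_pos: [0.4519, -0.37, 0.1616]
tool_rot: [0.594, 0.804, -0.0, 0.001]
contact_force: [-0.6, 0.2, -2.0]
gripper_width: 0.31
gripper_force: 20.0
```

Run:
```python
from plant import r
from h import *
s=r.state(); print(s["ee_pos"],s["gripper_width"],s["gripper_force"])
go(r,(.5810,-.0129,.111),5.75)
```

```text
[ 0.45192172 -0.36995141  0.16163826] 0.31026013989949724 19.999851286411285
[30.35 22.83  5.02] [ 0.1  0.1 11.3] rows 7.0
```

servo_tool(
  plan=[
    [5,4,0,0,0,3,1],
    [10,8,0,0,0,6,1],
    [15,12,0,0,0,9,1],
    [20,16,0,0,0,11.4,1],
    [25,19.5,0,0,0,11.4,1],
    [29,22,0,0,0,11.4,1],
    [30.3,22.8,2,0,0,11.4,1],
    [30.3,22.8,4,0,0,11.4,1],
    [30.3,22.8,5,0,0,11.4,1],
    [30.3,22.8,5,0,0,11.4,1],
    [30.3,22.8,5,0,0,11.4,1],
  ],
)

```text
t: 13.62
ee_pos: [0.5807, -0.0131, 0.1099]
tool_rot: [0.671, 0.741, 0.0, 0.0]
contact_force: [-0.3, -0.2, -0.7]
gripper_width: 0.309
gripper_force: 20.0
```

Run:
```python
from plant import r
from h import *
m=r.camera_model("wrist"); im=r.get_image("wrist"); s=r.state()
G=s["ee_pos"]-R.from_quat(s["tool_rot"]).apply([0,0,.008])
print(s["ee_pos"],"grasp pt,well2 seated,well1rim px",proj(m,[G,[.5735,.0456,.048],[.5795,-.0141,.037]]).round(0))
o=cv2.resize(im[50:350,170:470,::-1],None,fx=2,fy=2); cv2.imwrite("pics/w3.png",o)
go(r,(.5806,-.0129,.040),5.75)
```

```text
[ 0.58103584 -0.01294835  0.11024087] grasp pt,well2 seated,well1rim px [[320. 267.]
 [316. 124.]
 [317. 215.]]
[ 0.01 -0.05  7.02] [ 0.1  0.  -0.1] rows 2.0
```

View pics/w3.png

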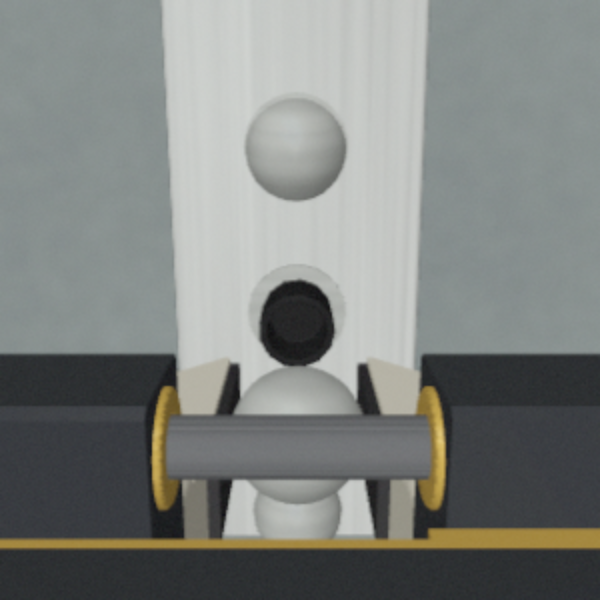

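Ball A sits seated in well_2 at (318,124), predicted (316,124). The held ball is at (319,268) and well_1 is straight ahead at (318,212), so I lower now.

servo_tool(
  plan=[
    [0.1,0,3,0,0,0,1],
    [0.1,0,5.5,0,0,0,1],
    [0.1,0,6.5,0,0,0,1],
    [0.1,0,7,0,0,0,1],
    [0.1,0,7,0,0,0,1],
    [0.1,0,7,0,0,0,1],
    [0.1,0,7,0,0,0,0],
    [0.1,0,7,0,0,0,0],
    [0.1,0,7,0,0,0,-0.2],
    [0.1,0,7,0,0,0,-0.2],
    [0.1,0,7,0,0,0,-0.2],
    [0.1,0,7,0,0,0,-0.2],
  ],
)

```text
t: 15.18
ee_pos: [0.5805, -0.0113, 0.0395]
tool_rot: [0.671, 0.742, -0.0, -0.0]
contact_force: [0.6, 0.4, 0.1]
gripper_width: 0.598
gripper_force: 0.0
```

servo_tool(
  plan=[
    [0,0,-1,0,0,0,-0.2],
    [0,0,-4,0,0,0,-0.2],
    [0,0,-8,0,0,0,-0.2],
    [0,0,-13,0,0,0,-0.4],
    [0,0,-17,0,0,0,-0.4],
    [0,0,-17,0,0,0,-0.4],
  ],
)

```text
t: 15.92
ee_pos: [0.5833, -0.0113, 0.2144]
tool_rot: [0.671, 0.742, 0.003, 0.003]
contact_force: [0.9, -0.5, -0.5]
gripper_width: 0.701
gripper_force: 0.0
```

Run:
```python
from plant import r
from h import *
s=r.state(); print(s["ee_pos"],s["gripper_width"],s["joints"])
go(r,(.53,.16,.24),-32.8); go(r,(.4765,.2851,.18),-32.8); go(r,(.4765,.2851,.18),147.2)
```

```text
[ 0.58326519 -0.01134154  0.21444147] 0.7009281598553835 [-0.10571821  0.36769812  0.09955912  1.76922898 -0.042899    0.99818379
  0.1101853 ]
[17.58 -3.57 -2.59] [ 0.5 -0.1 38.5] rows 4.0
[30.56 -7.69  3.37] [ 0.5 -0.1 38.5] rows 6.0
[30.56 -7.69  3.37] [   0.2    0.6 -141.5] rows 14.0
```

servo_tool(
  plan=[
    [4,0,-2,0,0,6,-0.4],
    [9,-1,-2,0,0,13,-0.4],
    [15,-2.5,-2,0,0,20,-0.4],
    [20,-4,-2,0,0,27,-0.4],
    [25,-6,0,0,0,34,-0.4],
    [29.5,-7.5,1.5,0,0,38.5,-0.4],
    [30.6,-7.7,1.5,0,0,38.5,-0.4],
    [30.6,-7.7,1.5,0,0,38.5,-0.4],
    [30.6,-7.7,1.5,0,0,38.5,-0.4],
    [30.6,-7.7,1.5,0,0,38.5,-0.4],
  ],
)

```text
t: 17.18
ee_pos: [0.4744, 0.2838, 0.195]
tool_rot: [0.879, 0.478, 0.0, 0.0]
contact_force: [0.2, -0.3, 0.2]
gripper_width: 0.701
gripper_force: 0.0
```

Run:
```python
from plant import r
from h import *
m=r.camera_model("wrist"); im=r.get_image("wrist"); s=r.state()
u=np.array([np.cos(np.radians(-32.8)),np.sin(np.radians(-32.8)),0]);v=np.array([-u[1],u[0],0]); C=np.array([.4765,.2851,.09])
print(s["ee_pos"],s["joints"].round(2)); print(proj(m,[C]+[C+a*.022*u+b*.02*v for a in(-1,1) for b in (-1,1)]).round(0))
a=cv2.resize(im[50:350,120:520,::-1],None,fx=2,fy=2)
cv2.imwrite("pics/w4.png",a)
t=r.get_image("top"); cv2.imwrite("pics/t3.png",cv2.resize(t[160:230,230:380,::-1],None,fx=4,fy=4,interpolation=cv2.INTER_CUBIC))
go(r,(.4765,.2851,.077),-32.8)
```

```text
[0.47419108 0.28402386 0.1949216 ] [-0.65  0.34  0.08  1.85 -0.03  0.95 -1.14]
[[320. 199.]
 [292. 224.]
 [291. 173.]
 [349. 224.]
 [350. 173.]]
[ 0.2   0.16 11.79] [ 0.  -0.  -0.1] rows 2.0
```

View pics/w4.png

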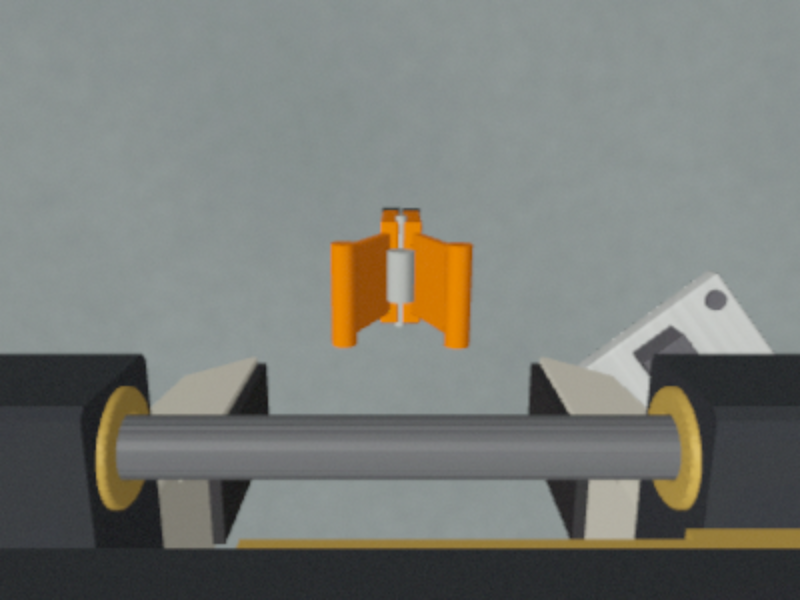

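The clip bars sit at crop x 331–355 and 447–471, centred at image (320,197). The prediction was (320,199) and the yaw matches, so I descend. I'll check ball B numerically first from the top picture already taken.

Run:
```python
from plant import r
from h import *
m=r.camera_model("top"); t=cv2.imread("pics/t3.png"); t0=cv2.imread("pics/top0.png")
for P in ([.5735,.0456,.048],[.5795,-.0141,.048],[.5855,-.0738,.048]):
    p=proj(m,P)[0]; q=((p-[230,160]+.5)*4).astype(int); print(p.round(1), t[q[1]-8:q[1]+8,q[0]-8:q[0]+8].mean((0,1)).round(0), t0[int(p[1])-2:int(p[1])+3,int(p[0])-2:int(p[0])+3].mean((0,1)).round(0))
```

```text
[299.  194.2] [148. 153. 150.] [53. 54. 54.]
[325.3 191.5] [151. 155. 152.] [54. 55. 53.]
[351.5 188.8] [153. 158. 154.] [148. 152. 149.]
```

servo_tool(
  newtons=22,
  plan=[
    [0.2,0.15,4,0,0,0,-0.4],
    [0.2,0.15,8,0,0,0,-0.4],
    [0.2,0.15,10.5,0,0,0,-0.4],
    [0.2,0.15,11.6,0,0,0,-0.4],
    [0.2,0.15,11.6,0,0,0,-0.4],
    [0.2,0.15,11.6,0,0,0,-0.4],
  ],
)

```text
t: 18.02
ee_pos: [0.4765, 0.2868, 0.0798]
tool_rot: [0.878, 0.479, 0.001, -0.0]
contact_force: [-0.6, 0.4, -0.5]
gripper_width: 0.702
gripper_force: 0.0
```

Both wells now show steel (brightness about 150, as ball_c), so I squeeze the clip.

servo_tool(
  newtons=22,
  plan=[
    [0,0,0,0,0,0,1],
    [0,0,0,0,0,0,1],
    [0,0,0,0,0,0,1],
    [0,0,0,0,0,0,1],
    [0,0,0,0,0,0,1],
    [0,0,0,0,0,0,1],
    [0,0,0,0,0,0,1],
    [0,0,0,0,0,0,1],
    [0,0,0,0,0,0,1],
  ],
)

```text
t: 19.15
ee_pos: [0.4782, 0.2874, 0.0818]
tool_rot: [0.878, 0.479, 0.003, -0.0]
contact_force: [-1.6, -2.2, 16.1]
gripper_width: 0.302
gripper_force: 22.0
```

servo_tool(
  plan=[
    [0,0,-1,0,0,0,1],
    [0,0,-3,0,0,0,1],
    [0,0,-6,0,0,0,1],
    [0,0,-10,0,0,0,1],
    [0,0,-14,0,0,0,1],
    [0,0,-16,0,0,0,1],
    [0,0,-16,0,0,0,1],
  ],
)

```text
t: 20.02
ee_pos: [0.4764, 0.287, 0.2405]
tool_rot: [0.878, 0.479, 0.002, -0.0]
contact_force: [0.5, -0.2, -0.6]
gripper_width: 0.298
gripper_force: 22.0
```

Run:
```python
from plant import r
from h import *
s=r.state(); print(s["ee_pos"],s["gripper_width"]*92,s["gripper_force"])
go(r,(.563,.150,.24),5.75)
```

```text
[0.47641116 0.2869866  0.24054324] 27.371059768462082 21.99275940656662
[-6.84 14.69  0.05] [  0.1  -0.2 -38.5] rows 4.0
```

servo_tool(
  plan=[
    [-1,2,0,0,0,-6,1],
    [-2,5,0,0,0,-13,1],
    [-4,8,0,0,0,-20,1],
    [-5,11,0,0,0,-27,1],
    [-6,13.5,0,0,0,-33,1],
    [-6.8,14.7,0,0,0,-38.5,1],
    [-6.8,14.7,0,0,0,-38.5,1],
    [-6.8,14.7,0,0,0,-38.5,1],
    [-6.8,14.7,0,0,0,-38.5,1],
  ],
)

```text
t: 21.15
ee_pos: [0.5617, 0.1509, 0.2383]
tool_rot: [0.671, 0.742, -0.0, -0.0]
contact_force: [0.2, 0.4, -1.0]
gripper_width: 0.304
gripper_force: 22.0
```

Run:
```python
from plant import r
from h import *
m=r.camera_model("wrist"); w=r.get_image("wrist"); s=r.state(); c=r.get_image("scene"); ms=r.camera_model("scene")
G=s["ee_pos"]-R.from_quat(s["tool_rot"]).apply([0,0,.008]); T=G-[0,0,.088]
print(s["ee_pos"],s["gripper_width"]*92); print("wrist grasp, tips mid, card",proj(m,[G,T,[.563,.150,.115]]).round(0)); q=proj(ms,[G,T,[.563,.150,.115]]); print("scene",q.round(0))
x,y=q[1].astype(int); x0,y0=x-33,y-45; print(x0,y0)
a=cv2.resize(w[120:370,220:420],None,fx=2.4,fy=2.4); b=cv2.resize(c[y0:y0+100,x0:x0+53],None,fx=6,fy=6,interpolation=cv2.INTER_CUBIC)
cv2.imwrite("pics/w5.png",np.hstack([a,b])[:,:,::-1]); go(r,(.563,.150,.19),5.75)
```

```text
[0.561866   0.15074988 0.23840002] 27.75030797775385
wrist grasp, tips mid, card [[319. 268.]
 [319. 211.]
 [320. 197.]]
scene [[365. 130.]
 [362. 152.]
 [361. 163.]]
329 107
[-0.07  0.09  4.85] [-0. -0.  0.] rows 1.0
```

View pics/w5.png

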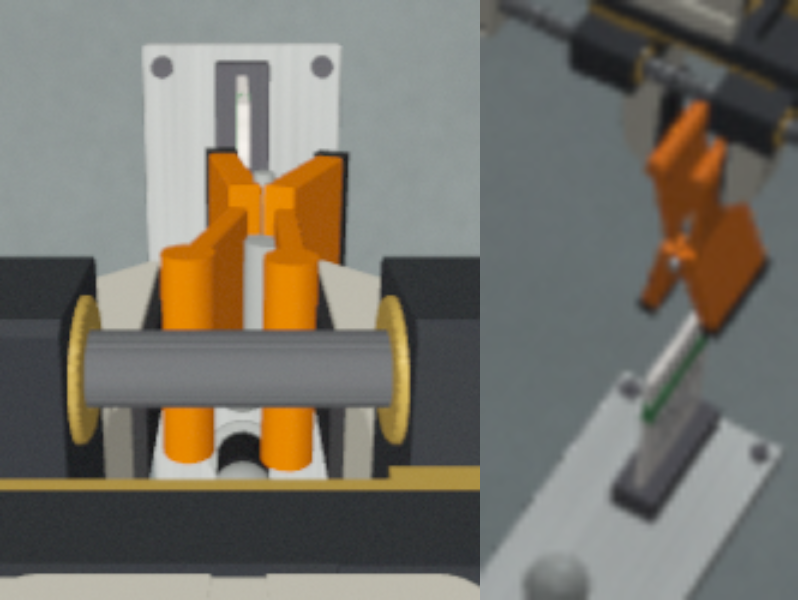

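The clip is fully open, but it tilted in the grip. The jaw edges at crop x 207 and 347 (middle 277) sit right of the handles' middle at 240, about 11 mm or 7° towards +tool y. The card lies right below at (321,~197). I turn the tool +7° about x to bring the clip upright, then remeasure the jaws by colour.

servo_tool(
  plan=[
    [0,0,0,3,0,0,1],
    [0,0,0,7,0,0,1],
    [0,0,0,7,0,0,1],
    [0,0,0,7,0,0,1],
    [0,0,0,7,0,0,1],
  ],
)

```text
t: 21.88
ee_pos: [0.562, 0.1498, 0.2388]
tool_rot: [0.669, 0.74, -0.045, -0.041]
contact_force: [0.7, -0.4, -0.2]
gripper_width: 0.297
gripper_force: 22.0
```

```bash
cat > tips.py <<'E'
from plant import r
from h import *
s=r.state(); m=r.camera_model("wrist"); w=r.get_image("wrist"); hsv=cv2.cvtColor(w,cv2.COLOR_RGB2HSV)
Tr=R.from_quat(s["tool_rot"]); G=s["ee_pos"]-Tr.apply([0,0,.008]); X=np.array([.995,.1,0])
o=(hsv[:,:,0]>4)&(hsv[:,:,0]<22)&(hsv[:,:,1]>150)&(hsv[:,:,2]>60)
for v in range(176,232,6):
    c=np.where(o[v,240:400])[0]+240
    print(v,(c.min(),c.max(),len(c)) if len(c) else None)
print(s["ee_pos"],Tr.as_matrix()[:,2].round(3),G.round(4))
for z in (.130,.140,.150): print(z,"card line px at that z, +-12.5mm", proj(m,[np.array([.563,.150,z])+k*X for k in(-.0125,0,.0125)]).round(1).tolist())
print("card top edge ends",proj(m,[[.5602,.178,.115],[.5658,.122,.115]]).round(0))
cv2.imwrite("pics/w6.png",cv2.resize(w[120:370,200:440,::-1],None,fx=2.4,fy=2.4))
E
python3 tips.py
```

```text
176 None
182 None
188 (np.int64(307), np.int64(362), 31)
194 (np.int64(307), np.int64(362), 46)
200 (np.int64(307), np.int64(362), 55)
206 (np.int64(307), np.int64(362), 56)
212 (np.int64(307), np.int64(361), 55)
218 (np.int64(303), np.int64(361), 48)
224 (np.int64(288), np.int64(361), 61)
230 (np.int64(287), np.int64(351), 56)
[0.56197782 0.14978136 0.23875921] [-0.121 -0.012 -0.993] [0.5629 0.1499 0.2467]
0.13 card line px at that z, +-12.5mm [[321.1, 200.0], [337.3, 200.5], [353.6, 201.0]]
0.14 card line px at that z, +-12.5mm [[319.6, 203.4], [336.3, 203.9], [353.3, 204.4]]
0.15 card line px at that z, +-12.5mm [[317.9, 207.0], [335.3, 207.5], [353.0, 208.1]]
card top edge ends [[339. 161.]
 [338. 229.]]
```

View pics/w6.png

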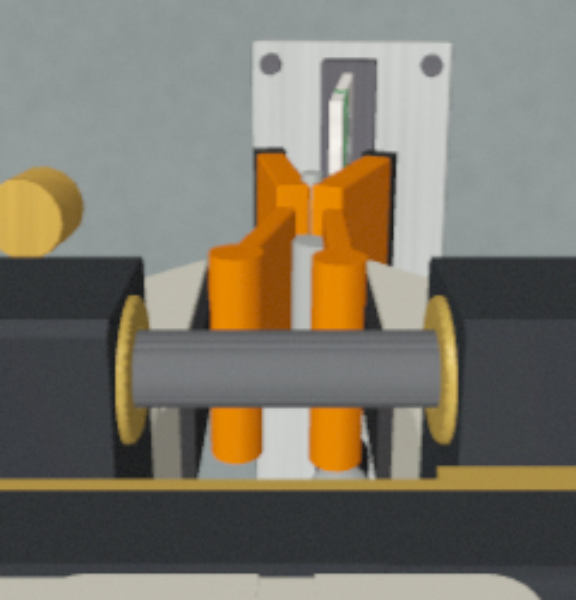

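The jaws' middle is at image column 335 and the card plane at 336, with the handles above it, so the clip is upright over the card. Next I lower about 6.1 cm straight down (world), with 3 mm along the card.

servo_tool(
  plan=[
    [0.3,0.12,1,0,0,0,1],
    [0.3,0.24,2,0,0,0,1],
    [0.3,0.37,3,0,0,0,1],
    [0.3,0.49,4,0,0,0,1],
    [0.3,0.6,4.9,0,0,0,1],
    [0.3,0.68,5.6,0,0,0,1],
    [0.3,0.74,6.05,0,0,0,1],
    [0.3,0.74,6.05,0,0,0,1],
    [0.3,0.74,6.05,0,0,0,1],
    [0.3,0.74,6.05,0,0,0,1],
    [0.3,0.74,6.05,0,0,0,1],
  ],
)

```text
t: 23.3
ee_pos: [0.5622, 0.1526, 0.1779]
tool_rot: [0.67, 0.74, -0.045, -0.041]
contact_force: [0.0, -0.8, -0.0]
gripper_width: 0.303
gripper_force: 22.0
```

```bash
sed -i 's/(.130,.140,.150)/(.095,.10,.105)/;s/w6/w7/' tips.py; python3 tips.py
python3 - <<'E'
from plant import r
from h import *
m=r.camera_model("scene"); c=r.get_image("scene"); hsv=cv2.cvtColor(c,cv2.COLOR_RGB2HSV)
o=(hsv[:,:,0]>4)&(hsv[:,:,0]<22)&(hsv[:,:,1]>140)&(hsv[:,:,2]>50)
y,x=np.where(o[100:220,320:420]); x+=320;y+=100
print("orange rows/cols in scene")
for v in range(y.min(),y.max()+1,3): q=x[y==v]; print(v,q.min() if len(q) else 0,q.max() if len(q) else 0,len(q))
X=np.array([.995,.1,0]);Y=np.array([-.1,.995,0]);C=np.array([.563,.15,.0])
for z in (.09,.095,.1,.105): print(z,"-x tip y-,y+; +x tip",proj(m,[C+[0,0,z]+a*.0215*X+b*.023*Y for a in(-1,1) for b in(-1,1)]).round(0).tolist())
print(r.state()["contact_force"],r.state()["gripper_width"])
E
```

```text
176 None
182 None
188 (np.int64(307), np.int64(362), 31)
194 (np.int64(307), np.int64(362), 45)
200 (np.int64(307), np.int64(362), 55)
206 (np.int64(307), np.int64(362), 56)
212 (np.int64(307), np.int64(361), 55)
218 (np.int64(303), np.int64(361), 48)
224 (np.int64(288), np.int64(361), 61)
230 (np.int64(287), np.int64(351), 56)
[0.56221822 0.15264502 0.17790605] [-0.121 -0.012 -0.993] [0.5632 0.1527 0.1858]
0.095 card line px at that z, +-12.5mm [[316.2, 213.1], [333.9, 213.7], [351.9, 214.3]]
0.1 card line px at that z, +-12.5mm [[315.2, 215.2], [333.4, 215.8], [351.7, 216.5]]
0.105 card line px at that z, +-12.5mm [[314.3, 217.3], [332.8, 218.0], [351.5, 218.7]]
card top edge ends [[332. 180.]
 [331. 263.]]
orange rows/cols in scene
140 362 363 2
143 359 364 6
146 358 367 8
149 356 368 13
152 357 366 10
155 357 366 8
158 358 369 9
161 357 370 14
164 355 370 13
167 353 368 11
170 361 366 6
173 362 364 3
0.09 -x tip y-,y+; +x tip [[349.0, 171.0], [358.0, 159.0], [363.0, 177.0], [371.0, 166.0]]
0.095 -x tip y-,y+; +x tip [[350.0, 170.0], [358.0, 158.0], [363.0, 176.0], [372.0, 165.0]]
0.1 -x tip y-,y+; +x tip [[350.0, 168.0], [358.0, 157.0], [364.0, 175.0], [372.0, 163.0]]
0.105 -x tip y-,y+; +x tip [[350.0, 167.0], [358.0, 156.0], [364.0, 174.0], [372.0, 162.0]]
[ 0.04051667 -0.60130632  0.16257157] 0.2999266957297922
```

The clip is undisturbed (about 0 N). In the scene image the lower jaw corners match tips at z ≈ 0.10, about 15 mm below the card's top edge and on both sides of it. I hand in.

```bash
python3 -c "
from plant import r
print(r.hand_in())"
```

```text
the job is handed in; nothing more can be done
None
```

I handed the job in with both loose balls in the empty wells and the clip held wide open over the middle of the card's top edge; the hand-in returned no verdict. By my camera estimates the jaw tips are about 15 mm below the edge, one on each side, and the force reading was near zero.

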